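# Lock the bench slide's carriage at its stop

## Robot

A 6-joint arm with a two-finger parallel gripper is mounted at the origin on the work surface. World frame = base frame: x ahead of the robot, y to its left, z up, the work surface at z = 0. Lengths are in mm, angles in rad, forces in N, time in s.
With the tool pointing down it reaches from about 350 to 975 mm from the base axis. Payload 7.1 kg.
Tool frame: the origin (TCP) lies at the very end of the fingers, on their centre line; the grasp point (between the pads) lies 19 mm behind it (ctrl.tcp_to_grasp is the distance from the TCP to the grasp point, in mm); z points along the fingers, x is the direction in which the jaws open and shut, and the axes are right-handed (so a half turn about z gives the same grasp; the last joint's range is limited). The gripper opens to 88 mm and grips with 3 to 60 N. Pads are 20 mm wide; open, the fingers measure 115 mm over their backs; the gripper's body (75 mm by 178 mm) begins 61 mm behind the grasp point.
Start: joints at [1.148, 0.423, 1.63, -0, 1.089, -0.019], TCP at [245.54, 574.73, 222.675] pointing down, gripper open.
Joint ranges: [-3, 3], [-0.9, 2.11], [0.09, 2.58], [-1.31, 4.45], [0.11, 2.69], [-2.54, 2.54]. Speed limits (rad/s): [2.39, 2.39, 3.01, 3.14, 3.14, 3.14].

## Interface

Orientations are given as a rotation vector (axis times angle).
In Python, from workcell import get_obs, viewer, ctrl, masks_of gives the robot as it stands. The module is installed in compiled form; this text tells all that it offers.
- The arm moves only by the shell command python3 -m inch 'ROWS'. ROWS is JSON, a list of rows, each an object of numbers: "tx", "ty", "tz": the shift along the tool's x, y, z in cm; "ax", "ay", "az": the turn, a rotation vector about the tool's x, y, z in degrees; "jaw": the opening, from 0 (shut) to 1 (fully open). In form: [{"tx": .., "ty": .., "tz": .., "ax": .., "ay": .., "az": .., "jaw": ..}, ...]. A call has 1 to 12 rows; each row shifts and turns the commanded pose from where the row before left it, along the tool's axes as they then stand; what a row does not reach is not made up. A row lasts 1/8 s, in which the tool goes at most 62.5 mm and 10.7 degrees, less where a joint would pass 70% of its speed; a pose out of reach is approached as far as the arm can. A call is refused whole if a number of a shift passes 6.25 or a number of a turn 10.7, either way. A call with a gripper value outside its range is refused whole. The fingers move at their own pace and stop on an object; the grip force is fixed at half the most. Time passes only in rows, so rows that do not move let the fingers close. It gives the time, the measured TCP pose, the force and the opening at its end, in the units of the state.
- get_obs(): the state, without advancing time (a new reading comes with each control period).
- viewer.get_image(name): name is "side" or "top" or "wrist"; returns (picture, depth): 400x640x3 uint8, red, green, blue; 400x640 float32, mm along the optical axis (not along the pixel's ray), 0 where there is no reading.
- viewer.get_calibration(name): a dict with "fx", "fy", "cx", "cy" (pixels), "rvec" (rotation vector, rad) and "tvec" (3), from world to camera coordinates, as OpenCV has them. Camera axes: x right, y down, z forward; pixel columns grow to the right and rows downward; lengths in mm; the calibration is good to about 2 mm. A picture is of the moment at which its call begins: read the wrist's pose just before it. get_calibration takes no time and is no camera call; for the wrist camera it gives the pose at the moment of the call.
- ctrl.close_job(): hands the job in, once; it reports no verdict.
Trained networks look in the newest picture that a camera, given by its name, has taken for a name from the list of things; names that differ only in an ending like _2 or _b are one class to them, and where a whole thing is asked for, a point or a joint stands for the part that bears it (a point fixed in the world has none). Each returns a list of dicts, best first, with "score" (0 to 1); they miss things now and then, are a little off and sometimes report something else, mostly with a low value. They report only what shows in the picture. A call takes as long as a camera call. They do not tell look-alikes from the thing itself.
- masks_of(camera, thing): "pixels" (400x640 bool, what is visible of it) and "location" ([column, row] in pixels, amid what is visible of it).
The state is a dict: "t": time; "qpos": joint angles; "qvel": joint speeds; "joint_torque": joint torques, N m; "ee_pos": TCP position; "orientation": TCP orientation; "ft_force": force on the tool from outside, world axes, zero at the start; "moment": the same for the moment, N m; "width": finger opening in mm.
Only numpy, scipy, OpenCV 4.12 (cv2) and the standard library are available. Lean on these libraries where they do the work, as an engineer would, in place of code of your own. Each camera call takes 0.05 s, during which the arm holds its last target. There are 200 camera calls.

## Task

Get the bench slide ready for work: draw the lock bolt's grip fully out, take the bronze casting that lies on the bed in the carriage's way and set it down in the black tray (do not drop it), slide the carriage all the way against the end stop, and then push the lock grip fully home so that the bolt closes behind the carriage. Leave the other casting, the surface gauge, the hammer and the pot of punches where they stand.

Things in the scene. Friction and masses are not known exactly. Their poses are not given: they have to be found in the camera images.
- bed: Grey slide bed, fixed, 110 (x) x 300 (y) x 30 mm, on two feet 130 mm long in x. Origin under its centre, z up; flat top at z = 30. The carriage runs along its +y. The lock bolt crosses its top at y = +25, coming in from its -x edge (the robot's side).
- stop_face (a point): Middle of the end stop's inner face, at bed y = +124 mm: a dark steel bar across the bed, 100 (x) x 24 (y) mm, 18 mm high above the bed's top.
- guide (a point): Top centre of the fixed guide that the lock bolt runs through at the bed's -x edge: 18 (x) x 42 (y) mm, its top 52 mm above the table.
- carriage (a joint): Travel of the carriage along the bed's +y, in m: 0 at the -y end, 0.174 against the end stop. It is a steel plate 80 (x) x 90 (y) x 20 mm on the bed, its centre at bed y = -95 mm + travel, with a black upright grip in the middle. It starts behind the bolt, which blocks it; it takes about 2 N to slide.
- carriage_grip (a point): A point in the middle of the carriage's black grip, 80 mm above the table; the grip is 30 (x) x 14 (y) mm and 51 to 96 mm above the table. Two aluminium jaws run along y beside it, inner faces 28 mm either way in x, tops 69 mm above the table. Axes as the bed's.
- lock (a joint): How far the lock bolt is drawn out along the bed's -x, in m: 0 fully home, 0.045 fully out. The bolt is a steel bar 12 mm wide, 14 mm high above the bed; home, its tip is at bed x = -10 mm. It passes behind the carriage with 3 mm to spare when that is at the stop, else it strikes the carriage's side. About 1.5 N to slide.
- lock_grip (a point): A point on the middle of the lock's black upright grip, 24 (x) x 16 (y) mm, 68 mm above the table; the grip spans from 44 to 84 mm above the table. At bed x = -90 mm, y = +25 mm when home; axes as the bed's.
- casting: Loose bronze casting, about 0.35 kg, that stands on the bed between the bolt and the end stop: square foot 40 x 40 x 8 mm, round upright neck 24 mm in diameter up to 64 mm, and one side branch along its +x, 34 mm above the foot's underside, 16 mm in diameter, ending at x = 40 mm in a flange 22 mm in diameter. Origin under the centre of the foot, z up.
- tray: Fixed black open tray, 150 (x) x 180 (y) x 40 mm, walls and floor 5 mm. Origin under its centre. It stands to the left or the right of the slide.
- finished: Bystander: finished bronze casting on the table beside the lock, square foot 44 mm, round body, top flange 48 mm in diameter, 68 mm high. Origin under its centre.
- gauge: Bystander: surface gauge on the table beside the lock, round dark base 50 mm in diameter and 24 mm high, thin post 150 mm high, scriber needle across it at 120 mm. Origin under its centre.
- hammer: Bystander: hammer 240 mm long lying on the plywood mat on the side away from the tray, along its own x.
- pot: Bystander: dark steel pot 64 mm in diameter, 75 mm high, with steel punches up to 112 mm high, on the plywood mat. Origin under its centre.
Not all that is in view belongs to the job. Several things have the shape of the tray; the one meant has the colours described above. Leave any red look-alike of the casting alone.

How it is judged (in metres and radians):
On the way, in this order (a step that is already met when the one before it is completed fails the run):
1. the lock grip is drawn fully out (within 5 mm of its outer stop) (value of joint lock above 0.04 m), for 0.1 s.
2. the carriage is against the end stop (within 4 mm) with the lock still out (value of joint carriage above 0.17 m and value of joint lock above 0.02 m), for 0.1 s.
At the end, for the whole second after the job is handed in: The carriage is within 4 mm of the end stop, the lock is home within 4 mm behind it, and the casting lies at rest inside the tray, down on its floor (value of joint carriage above 0.17 m and value of joint lock below 0.004 m and x of casting in the frame of tray between -0.07 and 0.07 m and y of casting in the frame of tray between -0.085 and 0.085 m and z of casting in the frame of tray below 0.035 m and linear speed of casting below 0.02 m/s); the robot touches nothing.
It fails at once if the finished casting is moved by more than 20 mm (distance of finished from where it was at the start of the episode above 0.02 m).
It fails at once if the surface gauge is moved by more than 20 mm (distance of gauge from where it was at the start of the episode above 0.02 m).
It fails at once if the hammer is moved by more than 20 mm (distance of hammer from where it was at the start of the episode above 0.02 m).
It fails at once if the punch pot is moved by more than 20 mm (distance of pot from where it was at the start of the episode above 0.02 m).
It fails at once if the casting is dropped (falls free faster than 0.9 m/s, about 40 mm) (linear speed of casting above 0.9 m/s and contact force between casting and the fingers below 0.05 N).
It also fails if it takes over 72 s, if anything falls off the work surface, if the arm or the gripper's body presses on something with over 40 N, if the wrist force passes 120 N, or if a joint passes its speed limit or range.

## Working session

There is one attempt and no reset: what is moved stays moved. The work goes in short steps, Python scripts to look and compute and a shell command to move; the robot and the scene stay as the last step left them, time stands still between calls to the robot, and variables do not carry over. Pictures are saved under pics/ and viewed, about 8 in all and at most 12, crops included, and the job is handed in when it is done.

```bash
mkdir -p pics
cat > h.py <<'E'
import numpy as np, cv2
from workcell import get_obs, viewer, ctrl, masks_of
def cal(n):
    c=viewer.get_calibration(n); R,_=cv2.Rodrigues(np.array(c["rvec"],float)); return c,R,np.array(c["tvec"],float).ravel()
def cloud(n,d):
    c,R,t=cal(n); v,u=np.mgrid[0:400,0:640]
    P=np.stack([(u-c["cx"])/c["fx"]*d,(v-c["cy"])/c["fy"]*d,d],-1)
    return (P-t)@R
def save(img,name): cv2.imwrite("pics/"+name,img[:,:,::-1])
E
python3 - <<'E'
from h import *
print(get_obs())
out=[]
for n in ["top","side"]:
    im,d=viewer.get_image(n); save(im,n+"0.png"); W=cloud(n,d); np.savez(n+"0.npz",im=im,d=d,W=W)
    for th in ["bed","carriage","lock","lock_grip","carriage_grip","casting","tray","finished","gauge","hammer","pot"]:
        for m in masks_of(n,th)[:4]:
            if m["score"]<.25: continue
            p=m["pixels"]&(d>0)
            w=W[p]
            print(n,th,round(m["score"],2),np.round(m["location"]),p.sum(),np.round(np.median(w,0)) if len(w) else None, np.round(np.percentile(w,[2,98],axis=0)).tolist() if len(w) else None)
E
```

```text
{'t': 0.0, 'qpos': array([ 1.14797863e+00,  4.23862197e-01,  1.63071151e+00, -8.28943459e-06,
        1.08861963e+00, -1.90042938e-02]), 'qvel': array([-0.00010491,  0.00094744,  0.00067279, -0.00077395, -0.00153217,
       -0.00046648]), 'joint_torque': array([-8.49563512e-04, -5.44625974e+01, -2.73666090e+01,  6.42529316e-02,
        2.26377760e-02, -1.45372092e-04]), 'ee_pos': array([245.32253579, 574.20935923, 221.8799297 ]), 'orientation': array([ 2.62107402e+00,  1.73036185e+00, -2.11753295e-03]), 'ft_force': array([ 0.24643574, -0.39238228, -0.23502285]), 'moment': array([ 0.0015706 , -0.06776496,  0.01477593]), 'width': 88.14276285933337}
top bed 0.88 [315. 152.] 3946 [630.  -8.  32.] [[540.0, -144.0, 2.0], [716.0, 137.0, 83.0]]
top carriage 0.79 [333. 142.] 905 [656. -67.  54.] [[611.0, -113.0, 40.0], [699.0, -21.0, 97.0]]
top carriage 0.74 [416. 183.] 922 [ 535. -302.   31.] [[500.0, -449.0, 19.0], [577.0, -217.0, 39.0]]
top lock 0.67 [310. 178.] 128 [547.  -1.  49.] [[524.0, -18.0, 3.0], [612.0, 21.0, 88.0]]
top lock_grip 0.61 [313. 177.] 109 [554.  -1.  50.] [[525.0, -15.
[... 2022 characters left out ...]
[331.0, 404.0, 40.0]]
side tray 0.67 [324. 128.] 2150 [505. 356.   6.] [[431.0, 254.0, -1.0], [575.0, 435.0, 39.0]]
side tray 0.58 [270. 233.] 3956 [335. -73.   5.] [[256.0, -177.0, 0.0], [418.0, 19.0, 39.0]]
side finished 0.65 [353. 238.] 578 [ 536. -146.   48.] [[514.0, -160.0, -1.0], [561.0, -112.0, 69.0]]
side gauge 0.83 [322. 184.] 364 [474.  63.  23.] [[453.0, 44.0, 2.0], [494.0, 84.0, 138.0]]
side hammer 0.84 [368. 310.] 1691 [ 534. -325.   30.] [[498.0, -458.0, 7.0], [575.0, -223.0, 34.0]]
side hammer 0.54 [352. 238.] 536 [ 535. -147.   48.] [[514.0, -159.0, 1.0], [558.0, -117.0, 69.0]]
side pot 0.93 [316. 348.] 1194 [ 428. -417.   68.] [[401.0, -436.0, 11.0], [456.0, -377.0, 117.0]]
```

Run:
```python
from h import *
a=np.load("top0.npz"); im=a["im"]
save(cv2.resize(im[100:320,130:490],None,fx=2.2,fy=2.2,interpolation=cv2.INTER_CUBIC),"top_crop.png")
b=np.load("side0.npz")["im"]
save(cv2.resize(b[120:270,220:460],None,fx=3.3,fy=3.3,interpolation=cv2.INTER_CUBIC),"side_crop.png")
W=a["W"]
def sel(z0,z1,x0,x1,y0,y1):
    m=(W[...,2]>z0)&(W[...,2]<z1)&(W[...,0]>x0)&(W[...,0]<x1)&(W[...,1]>y0)&(W[...,1]<y1); return W[m]
# bed top
p=sel(24,37,530,730,-170,170); print("bed",cv2.minAreaRect(p[:,:2].astype(np.float32)),len(p),np.median(p[:,2]))
p=sel(40,60,590,720,-140,0); print("carr",cv2.minAreaRect(p[:,:2].astype(np.float32)),len(p))
p=sel(86,105,590,720,-140,0); print("cgrip",cv2.minAreaRect(p[:,:2].astype(np.float32)),len(p))
p=sel(76,95,500,570,-40,40); print("lgrip",cv2.minAreaRect(p[:,:2].astype(np.float32)),len(p),p[:,2].mean())
p=sel(84,105,560,640,30,130); print("neck",cv2.minAreaRect(p[:,:2].astype(np.float32)),len(p),p[:,:].mean(0))
p=sel(60,80,560,640,30,130); print("branch",cv2.minAreaRect(p[:,:2].astype(np.float32)),len(p),p.mean(0))
for q in [(420,600,240,450),(240,430,-190,30),(160,345,210,420)]:
    p=sel(34,46,*q); r=cv2.minAreaRect(p[:,:2].astype(np.float32)); print("tray",r)
    p=sel(2,12,*q); 
    m=(W[...,2]>30)&(W[...,2]<46)&(W[...,0]>q[0])&(W[...,0]<q[1])&(W[...,1]>q[2])&(W[...,1]<q[3]);print(np.median(im[m],0))
```

```text
bed ((596.8284301757812, -15.015426635742188), (190.93734741210938, 300.38018798828125), 18.234521865844727) 2168 30.255411140589402
carr ((652.385498046875, -59.77178192138672), (80.98482513427734, 111.92759704589844), 15.780295372009277) 567
cgrip ((656.9661865234375, -69.07498168945312), (31.71068572998047, 15.103353500366211), 14.195475578308105) 57
lgrip ((536.5550537109375, -8.149506568908691), (24.642173767089844, 15.050708770751953), 17.70933723449707) 52 82.92315383154468
neck ((603.378662109375, 73.64048767089844), (22.0697078704834, 22.221323013305664), 65.36460876464844) 59 [602.92944133  73.76938161  92.90644167]
branch ((597.1426391601562, 87.5872573852539), (21.636898040771484, 49.643035888671875), 21.681596755981445) 76 [593.11771397  93.20939839  70.60598824]
tray ((506.3066711425781, 348.30303955078125), (182.55276489257812, 149.57847595214844), 89.02943420410156)
[58. 50. 47.]
tray ((337.32403564453125, -74.00350952148438), (150.1510009765625, 180.033447265625), 14.534507751464844)
[129.  77. 138.]
tray ((254.16583251953125, 313.24847412109375), (181.41734313964844, 150.0983123779297), 81.51779174804688)
[95. 57. 98.]
```

View pics/top_crop.png

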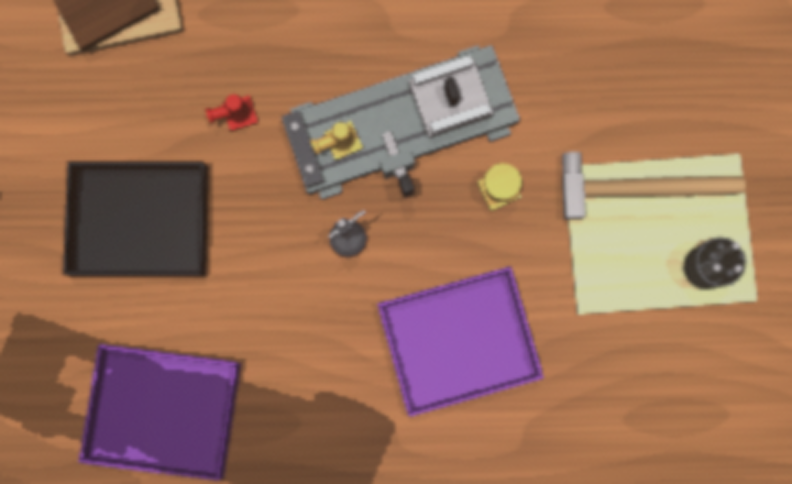

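View pics/side_crop.png

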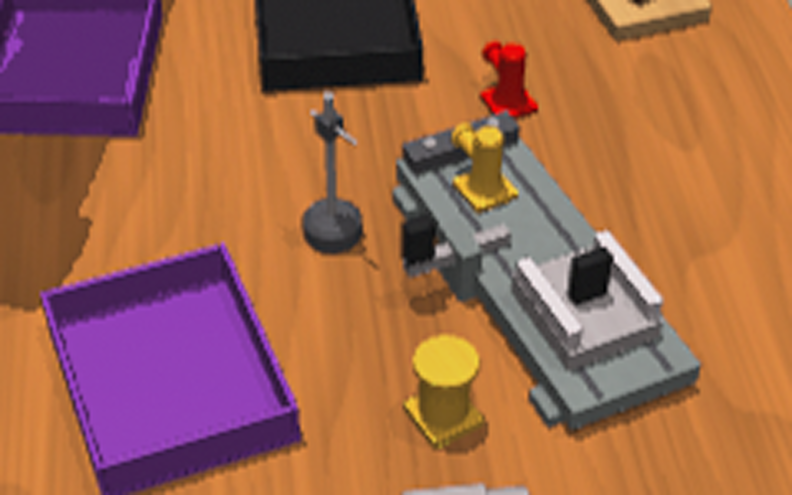

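Top crop: the black tray is at (138,218) and two purple look-alikes are at (460,340) and (160,410). The bronze casting on the bed is at (340,138), with the red look-alike at (235,112) and the finished one at (500,185). The lock grip is at (405,185), the carriage grip at (452,92) and the gauge at (348,237). I choose the yellow casting on the bed and the black tray. Next I refine the angles.

Run:
```python
from h import *
from scipy.optimize import minimize
for n in ["top","side"]:
    W=np.load(n+"0.npz")["W"].reshape(-1,3)
    def sel(z0,z1,x0,x1,y0,y1):
        m=(W[:,2]>z0)&(W[:,2]<z1)&(W[:,0]>x0)&(W[:,0]<x1)&(W[:,1]>y0)&(W[:,1]<y1); return W[m]
    p=sel(26,110,500,760,-190,180)[:,:2]
    # bed pose: maximise points inside 110x300, minus penalty for area outside
    def f(v):
        c,s=np.cos(v[2]),np.sin(v[2]); q=(p-v[:2])@np.array([[c,-s],[s,c]])
        return -np.mean(1/(1+np.exp((np.abs(q[:,0])-55)/2))/(1+np.exp((np.abs(q[:,1])-150)/2)))
    r=min((minimize(f,[628+dx,-7,a],method="Nelder-Mead") for a in (.24,.28,.32) for dx in (-8,0,8)),key=lambda r:r.fun); v=r.x
    print(n,"bed",v[:2],np.degrees(v[2]),r.fun)
    c,s=np.cos(v[2]),np.sin(v[2]); B=lambda q:np.round((np.array(q)-v[:2])@np.array([[c,-s],[s,c]]),1)
    for nm,b in dict(cgrip=(90,100,620,690,-110,-30),lgrip=(80,90,510,560,-40,30),neck=(90,100,575,640,30,110)).items():
        g=sel(*b)[:,:2]; m=(g.min(0)+g.max(0))/2; print(nm,m,"bed",B(m),len(g))
    nk=sel(90,100,575,640,30,110)[:,:2].mean(0)
    g=sel(58,80,560,640,50,125)[:,:2]; d=np.linalg.norm(g-nk,axis=1); g=g[(d>20)&(d<50)]; print("flange",g.mean(0),np.degrees(np.arctan2(*(g.mean(0)-nk)[::-1])),len(g))
    g=sel(100,130,400,520,0,130); print("gauge hi",g.min(0),g.max(0))
```

```text
top bed [633.20558465  -2.38058595] 18.262035127028874 -0.8780333358778076
cgrip [655.84213291 -69.34727575] bed [  0.5 -70.7] 47
lgrip [536.20483195  -8.1499978 ] bed [-93.9  24.9] 43
neck [602.71749557  74.41958223] bed [-4.9 82.5] 48
flange [590.96656616 102.2288482 ] 112.9013818516506 44
gauge hi [465.85081079  45.21435885 107.49119049] [494.2700805   86.6401479  129.41809942]
side bed [630.46145867  -7.4509375 ] 18.356099064568642 -0.819141964759732
cgrip [654.53585992 -72.05493067] bed [  2.5 -68.9] 56
lgrip [535.05402668 -11.27589906] bed [-91.8  26.4] 33
neck [601.91955874  71.07097343] bed [-2.4 83.5] 40
flange [587.20293637  99.40307529] 116.63533997979692 44
gauge hi [462.59936942  41.91449396 101.88895894] [492.01766117  83.95117618 129.85590269]
```

```bash
python3 -m inch '[{"az":9.7},{"az":9.7},{"az":9.7},{"az":9.7},{"az":9.8},{}]'
python3 -m inch '[{"tx":0.8,"ty":5.4},{"tx":0.8,"ty":5.4},{"tx":0.8,"ty":5.4},{"tx":0.8,"ty":5.4},{"tx":0.8,"ty":5.4},{"tx":0.8,"ty":5.4},{"tx":0.8,"ty":5.4},{"tx":0.8,"ty":5.4},{"tx":0.8,"ty":5.4},{"tx":0.8,"ty":5.4},{"tx":0.8,"ty":5.4},{"tx":0.5,"ty":5.1}]'
python3 -m inch '[{},{}]'
cat >> h.py <<'E'
from scipy.spatial.transform import Rotation as Rot
def rel(p,ang=None):
    o=get_obs(); R=Rot.from_rotvec(o["orientation"]).as_matrix(); x=R[:,0]
    print("tcp",np.round(o["ee_pos"],1),"xang",round(float(np.degrees(np.arctan2(x[1],x[0]))),2),"tilt",np.round(R[:2,2],3),"w",round(o["width"],1),"F",np.round(o["ft_force"],1),"t",o["t"])
    if p is not None: print("move cm tool xyz",np.round(R.T@(np.array(p)-o["ee_pos"])/10,2))
E
python3 - <<'E'
from h import *
rel([535.7,-9.5,58])
im,d=viewer.get_image("wrist"); W=cloud("wrist",d).reshape(-1,3); save(im,"w1.png")
def sel(z0,z1,x0,x1,y0,y1):
    m=(W[:,2]>z0)&(W[:,2]<z1)&(W[:,0]>x0)&(W[:,0]<x1)&(W[:,1]>y0)&(W[:,1]<y1); return W[m]
for nm,b in dict(cgrip=(90,100,620,690,-110,-30),lgrip=(80,90,510,560,-40,30),neck=(88,100,575,640,30,110)).items():
    g=sel(*b); print(nm,len(g),(g.min(0)+g.max(0))/2 if len(g) else None, cv2.minAreaRect(g[:,:2].astype(np.float32)) if len(g)>5 else None)
E
```

```text
tcp [245.5 574.7 222.7] xang 66.86 tilt [-0. -0.] w 87.9 F [-0.2  0.7 -0.5] t 1.2
move cm tool xyz [-42.32  49.64  16.47]
cgrip 0 None None
lgrip 0 None None
neck 0 None None$[0]: bad value
$[0]: bad value
$[0]: bad value
```

View pics/w1.png

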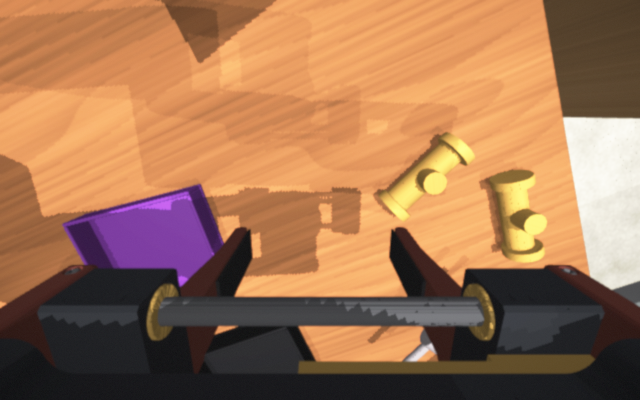

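Refused: every row needs all seven keys. The wrist picture shows the purple tray at (150,240) and loose distractor castings at (430,180) and (515,215), which don't matter here.

```bash
python3 -m inch '[{"tx":0,"ty":0,"tz":0,"ax":0,"ay":0,"az":9.7,"jaw":1},{"tx":0,"ty":0,"tz":0,"ax":0,"ay":0,"az":9.7,"jaw":1},{"tx":0,"ty":0,"tz":0,"ax":0,"ay":0,"az":9.7,"jaw":1},{"tx":0,"ty":0,"tz":0,"ax":0,"ay":0,"az":9.7,"jaw":1},{"tx":0,"ty":0,"tz":0,"ax":0,"ay":0,"az":9.8,"jaw":1}]'
python3 -m inch '[{"tx":0.8,"ty":5.4,"tz":0,"ax":0,"ay":0,"az":0,"jaw":1},{"tx":0.8,"ty":5.4,"tz":0,"ax":0,"ay":0,"az":0,"jaw":1},{"tx":0.8,"ty":5.4,"tz":0,"ax":0,"ay":0,"az":0,"jaw":1},{"tx":0.8,"ty":5.4,"tz":0,"ax":0,"ay":0,"az":0,"jaw":1},{"tx":0.8,"ty":5.4,"tz":0,"ax":0,"ay":0,"az":0,"jaw":1},{"tx":0.8,"ty":5.4,"tz":0,"ax":0,"ay":0,"az":0,"jaw":1},{"tx":0.8,"ty":5.4,"tz":0,"ax":0,"ay":0,"az":0,"jaw":1},{"tx":0.8,"ty":5.4,"tz":0,"ax":0,"ay":0,"az":0,"jaw":1},{"tx":0.8,"ty":5.4,"tz":0,"ax":0,"ay":0,"az":0,"jaw":1},{"tx":0.8,"ty":5.4,"tz":0,"ax":0,"ay":0,"az":0,"jaw":1},{"tx":0.8,"ty":5.4,"tz":0,"ax":0,"ay":0,"az":0,"jaw":1},{"tx":0.5,"ty":5.1,"tz":0,"ax":0,"ay":0,"az":0,"jaw":1}]'
python3 -m inch '[{"tx":0,"ty":0,"tz":0,"ax":0,"ay":0,"az":0,"jaw":1}]'
cat > wm.py <<'E'
from h import *
import sys
rel(eval(sys.argv[1]))
im,d=viewer.get_image("wrist"); W=cloud("wrist",d).reshape(-1,3); save(im,sys.argv[2])
def sel(z0,z1,x0,x1,y0,y1):
    m=(W[:,2]>z0)&(W[:,2]<z1)&(W[:,0]>x0)&(W[:,0]<x1)&(W[:,1]>y0)&(W[:,1]<y1); return W[m]
for nm,b in dict(cgrip=(90,100,620,690,-110,-30),lgrip=(78,90,480,560,-40,30),neck=(88,100,575,640,30,110)).items():
    g=sel(*b); print(nm,len(g),(g.min(0)+g.max(0))/2 if len(g) else None, cv2.minAreaRect(g[:,:2].astype(np.float32)) if len(g)>5 else None)
E
python3 wm.py "[535.7,-9.5,58]" w2.png
```

```text
t: 1.88
ee_pos: [245.5, 574.7, 222.7]
orientation: [3.103, 0.49, -0.0]
ft_force: [-0.2, -0.0, -0.7]
width: 88.2
t: 3.38
ee_pos: [536.9, -10.5, 222.9]
orientation: [3.102, 0.498, 0.001]
ft_force: [-0.5, 1.0, 0.6]
width: 87.7
t: 3.5
ee_pos: [537.2, -11.4, 222.8]
orientation: [3.102, 0.492, 0.001]
ft_force: [-0.1, 0.5, -0.1]
width: 87.9
tcp [537.2 -11.4 222.8] xang 18.02 tilt [ 0.001 -0.   ] w 87.9 F [-0.1  0.5 -0.1] t 3.5
move cm tool xyz [-0.1  -0.24 16.48]
cgrip 48 [646.44850949 -73.1416171   93.03606844] ((645.0781860351562, -74.42472839355469), (5.767704963684082, 14.203125), 45.47214889526367)
lgrip 302 [536.34314567  -8.06360309  81.33798058] ((536.72021484375, -7.864157676696777), (23.38422203063965, 16.1894588470459), 17.66411781311035)
neck 420 [603.5681683   74.15143936  91.3819019 ] ((603.0712280273438, 74.0009994506836), (21.72032928466797, 22.19692611694336), 17.788076400756836)
```

View pics/w2.png

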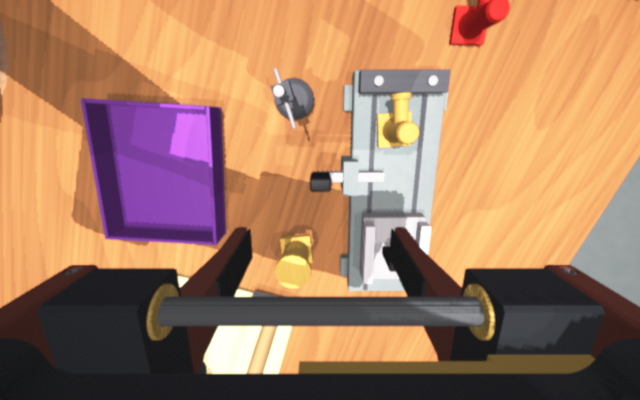

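Wrist view: lock grip (320,181), gauge (294,97), casting neck (403,130), finished casting (295,265), which agrees with the map. I check the camera position relative to the gauge post before going down.

Run:
```python
from h import *
c,R,t=cal("wrist"); p=-R.T@t; o=get_obs(); Q=Rot.from_rotvec(o["orientation"]).as_matrix()
print("cam in tool mm",Q.T@(p-o["ee_pos"])); rel([536.5,-8.5,57])
```

```text
cam in tool mm [   0.87970317  -78.31512508 -161.02558904]
tcp [536.2  -9.8 222.5] xang 18.09 tilt [-0.  0.] w 88.1 F [0.1 0.1 0.2] t 3.55
move cm tool xyz [ 0.07 -0.11 16.55]
```

```bash
python3 -m inch '[{"tx":0,"ty":-0.1,"tz":3,"ax":0,"ay":0,"az":0,"jaw":0.7},{"tx":0,"ty":0,"tz":3,"ax":0,"ay":0,"az":0,"jaw":0.7},{"tx":0,"ty":0,"tz":3,"ax":0,"ay":0,"az":0,"jaw":0.7},{"tx":0,"ty":0,"tz":3,"ax":0,"ay":0,"az":0,"jaw":0.7},{"tx":0,"ty":0,"tz":3,"ax":0,"ay":0,"az":0,"jaw":0.7},{"tx":0,"ty":0,"tz":1.5,"ax":0,"ay":0,"az":0,"jaw":0.7},{"tx":0,"ty":0,"tz":0,"ax":0,"ay":0,"az":0,"jaw":0.7}]'
python3 -m inch '[{"tx":0,"ty":0,"tz":0,"ax":0,"ay":0,"az":0,"jaw":0.1},{"tx":0,"ty":0,"tz":0,"ax":0,"ay":0,"az":0,"jaw":0.1},{"tx":0,"ty":0,"tz":0,"ax":0,"ay":0,"az":0,"jaw":0.1},{"tx":0,"ty":0,"tz":0,"ax":0,"ay":0,"az":0,"jaw":0.1},{"tx":0,"ty":0,"tz":0,"ax":0,"ay":0,"az":0,"jaw":0.1}]'
```

```text
t: 4.42
ee_pos: [534.9, -6.9, 57.1]
orientation: [-3.101, -0.5, 0.003]
ft_force: [0.1, 0.0, 0.8]
width: 61.4
t: 5.05
ee_pos: [535.9, -7.7, 58.0]
orientation: [3.102, 0.498, 0.001]
ft_force: [-1.4, 0.1, 3.3]
width: 23.1
```

```bash
python3 -m inch '[{"tx":-1,"ty":0,"tz":0,"ax":0,"ay":0,"az":0,"jaw":0.1},{"tx":-1,"ty":0,"tz":0,"ax":0,"ay":0,"az":0,"jaw":0.1},{"tx":-1,"ty":0,"tz":0,"ax":0,"ay":0,"az":0,"jaw":0.1},{"tx":-1,"ty":0,"tz":0,"ax":0,"ay":0,"az":0,"jaw":0.1},{"tx":-0.2,"ty":0,"tz":0,"ax":0,"ay":0,"az":0,"jaw":0.1},{"tx":0,"ty":0,"tz":0,"ax":0,"ay":0,"az":0,"jaw":0.1}]'
python3 -m inch '[{"tx":-0.2,"ty":0,"tz":0,"ax":0,"ay":0,"az":0,"jaw":0.1},{"tx":0,"ty":0,"tz":0,"ax":0,"ay":0,"az":0,"jaw":0.1},{"tx":0,"ty":0,"tz":0,"ax":0,"ay":0,"az":0,"jaw":0.1}]'
```

```text
t: 5.8
ee_pos: [498.0, -20.4, 57.9]
orientation: [3.102, 0.498, 0.008]
ft_force: [9.8, 7.9, -3.2]
width: 23.5
t: 6.18
ee_pos: [498.0, -20.5, 58.0]
orientation: [3.102, 0.498, 0.013]
ft_force: [16.5, 12.3, -9.8]
width: 23.9
```

The grip is against its outer stop: it moved 40 mm and the force then rose. Release, rise, and go to the casting.

```bash
python3 -m inch '[{"tx":0.2,"ty":0,"tz":0,"ax":0,"ay":0,"az":0,"jaw":0.7},{"tx":0,"ty":0,"tz":0,"ax":0,"ay":0,"az":0,"jaw":0.7},{"tx":0,"ty":0,"tz":0,"ax":0,"ay":0,"az":0,"jaw":0.7},{"tx":0,"ty":0,"tz":-4,"ax":0,"ay":0,"az":0,"jaw":0.7},{"tx":0,"ty":0,"tz":-5,"ax":0,"ay":0,"az":0,"jaw":0.7},{"tx":0,"ty":0,"tz":-5,"ax":0,"ay":0,"az":-6,"jaw":0.7},{"tx":0,"ty":0,"tz":0,"ax":0,"ay":0,"az":0,"jaw":0.7}]'
python3 - <<'E'
from h import *
rel([603,73.5,160])
for n in ["top","wrist"]:
    im,d=viewer.get_image(n); W=cloud(n,d).reshape(-1,3)
    m=(W[:,2]>78)&(W[:,2]<90)&(np.abs(W[:,0]-500)<50)&(np.abs(W[:,1]+18)<40); g=W[m]
    if len(g)>4: print(n,"lgrip",(g.min(0)+g.max(0))/2,len(g))
    if n=="wrist":
        m=(W[:,2]>88)&(W[:,2]<100)&(W[:,0]>575)&(W[:,0]<640)&(W[:,1]>30)&(W[:,1]<110); g=W[m]; nk=(g.min(0)+g.max(0))/2
        m=(W[:,2]>56)&(W[:,2]<80); f=W[m]; q=np.linalg.norm(f[:,:2]-nk[:2],axis=1); f=f[(q>20)&(q<48)]
        v=f.mean(0)-nk; print("neck",nk,len(g),"branch",np.degrees(np.arctan2(v[1],v[0])),len(f))
E
```

```text
t: 7.05
ee_pos: [497.7, -21.2, 201.1]
orientation: [3.069, 0.66, 0.01]
ft_force: [-0.7, 1.3, -0.8]
width: 61.5
tcp [497.7 -21.2 201.1] xang 24.28 tilt [ 0.007 -0.001] w 61.5 F [-0.7  1.3 -0.8] t 7.05
move cm tool xyz [13.46 -4.32  4.18]
wrist lgrip [498.21998319 -21.63008908  80.6273875 ] 333
neck [603.26294956  72.54263487  90.93379508] 442 branch 116.71436572608233 401
```

```bash
python3 -m inch '[{"tx":4.5,"ty":-1.4,"tz":0,"ax":0,"ay":0,"az":0,"jaw":0.7},{"tx":4.5,"ty":-1.4,"tz":1,"ax":0,"ay":0,"az":0,"jaw":0.7},{"tx":4.5,"ty":-1.5,"tz":2,"ax":0,"ay":0,"az":0,"jaw":0.7},{"tx":0,"ty":0,"tz":0,"ax":0,"ay":0,"az":-2,"jaw":0.7},{"tx":0,"ty":0,"tz":0,"ax":0,"ay":0,"az":0,"jaw":0.7}]'; python3 -c "
from h import *; rel([603.1,73,52])"
```

```text
t: 7.78
ee_pos: [599.4, 73.4, 165.8]
orientation: [-3.059, -0.714, 0.007]
ft_force: [-0.2, 0.5, 0.6]
width: 61.2
tcp [599.4  73.4 165.8] xang 26.28 tilt [-0.004 -0.001] w 61.2 F [-0.2  0.5  0.6] t 7.775
move cm tool xyz [ 0.36  0.21 11.38]
```

```bash
python3 -m inch '[{"tx":0.1,"ty":0,"tz":3,"ax":0,"ay":0,"az":0,"jaw":0.7},{"tx":0,"ty":0,"tz":2,"ax":0,"ay":0,"az":0,"jaw":0.7},{"tx":0,"ty":0,"tz":0,"ax":0,"ay":0,"az":0,"jaw":0.7},{"tx":0,"ty":0,"tz":0,"ax":0,"ay":0,"az":0,"jaw":0.7}]'; python3 -c "
from h import *; rel([603.1,73,52])"
```

```text
t: 8.28
ee_pos: [602.3, 74.0, 118.3]
orientation: [3.06, 0.713, 0.001]
ft_force: [0.2, 0.3, 0.1]
width: 61.8
tcp [602.3  74.  118.3] xang 26.23 tilt [0.001 0.   ] w 61.8 F [0.2 0.3 0.1] t 8.275
move cm tool xyz [0.02 0.12 6.63]
```

```bash
python3 -m inch '[{"tx":0,"ty":0.1,"tz":2.2,"ax":0,"ay":0,"az":0,"jaw":0.7},{"tx":0,"ty":0,"tz":2.2,"ax":0,"ay":0,"az":0,"jaw":0.7},{"tx":0,"ty":0,"tz":2.2,"ax":0,"ay":0,"az":0,"jaw":0.7},{"tx":0,"ty":0,"tz":0,"ax":0,"ay":0,"az":0,"jaw":0.7},{"tx":0,"ty":0,"tz":0,"ax":0,"ay":0,"az":0,"jaw":0.1},{"tx":0,"ty":0,"tz":0,"ax":0,"ay":0,"az":0,"jaw":0.1},{"tx":0,"ty":0,"tz":0,"ax":0,"ay":0,"az":0,"jaw":0.1},{"tx":0,"ty":0,"tz":0,"ax":0,"ay":0,"az":0,"jaw":0.1},{"tx":0,"ty":0,"tz":0,"ax":0,"ay":0,"az":0,"jaw":0.1}]'
python3 -m inch '[{"tx":0,"ty":0,"tz":-1,"ax":0,"ay":0,"az":0,"jaw":0.1},{"tx":0,"ty":0,"tz":-2,"ax":0,"ay":0,"az":0,"jaw":0.1},{"tx":0,"ty":0,"tz":0,"ax":0,"ay":0,"az":0,"jaw":0.1},{"tx":0,"ty":0,"tz":0,"ax":0,"ay":0,"az":0,"jaw":0.1}]'; python3 -c "
from h import *; rel(None)"
```

```text
t: 9.4
ee_pos: [603.1, 73.5, 52.1]
orientation: [3.059, 0.714, 0.002]
ft_force: [1.3, 0.2, 3.0]
width: 23.1
t: 9.9
ee_pos: [602.5, 73.4, 82.0]
orientation: [3.059, 0.714, 0.001]
ft_force: [0.5, -0.7, -4.3]
width: 23.3
tcp [602.5  73.4  82. ] xang 26.27 tilt [0. 0.] w 23.3 F [ 0.5 -0.7 -4.3] t 9.9
```

```bash
python3 -m inch '[{"tx":0,"ty":0,"tz":-2.5,"ax":0,"ay":0,"az":0,"jaw":0.1},{"tx":0,"ty":0,"tz":-2.5,"ax":0,"ay":0,"az":0,"jaw":0.1},{"tx":0.2,"ty":-1.5,"tz":-2,"ax":0,"ay":0,"az":0,"jaw":0.1},{"tx":0.4,"ty":-3.5,"tz":0,"ax":0,"ay":0,"az":0,"jaw":0.1},{"tx":0.4,"ty":-3.5,"tz":0,"ax":0,"ay":0,"az":0,"jaw":0.1},{"tx":0.4,"ty":-3.5,"tz":0,"ax":0,"ay":0,"az":0,"jaw":0.1},{"tx":0.5,"ty":-3.5,"tz":0,"ax":0,"ay":0,"az":0,"jaw":0.1},{"tx":0.5,"ty":-3.5,"tz":0,"ax":0,"ay":0,"az":0,"jaw":0.1},{"tx":0.4,"ty":-3.5,"tz":0,"ax":0,"ay":0,"az":0,"jaw":0.1},{"tx":0.4,"ty":-3.5,"tz":0,"ax":0,"ay":0,"az":0,"jaw":0.1},{"tx":0.2,"ty":-2,"tz":0,"ax":0,"ay":0,"az":0,"jaw":0.1},{"tx":0,"ty":0,"tz":0,"ax":0,"ay":0,"az":0,"jaw":0.1}]'
python3 - <<'E'
from h import *
rel([508,342,28])
im,d=viewer.get_image("top"); save(cv2.resize(im[100:300,130:450],None,fx=2.4,fy=2.4),"t3.png")
E
```

```text
t: 11.4
ee_pos: [508.2, 340.7, 151.5]
orientation: [3.058, 0.717, -0.001]
ft_force: [-0.3, -0.6, -3.4]
width: 23.5
tcp [508.2 340.7 151.5] xang 26.4 tilt [-0. -0.] w 23.5 F [-0.3 -0.6 -3.4] t 11.4
move cm tool xyz [ 0.05 -0.13 12.35]
```

View pics/t3.png

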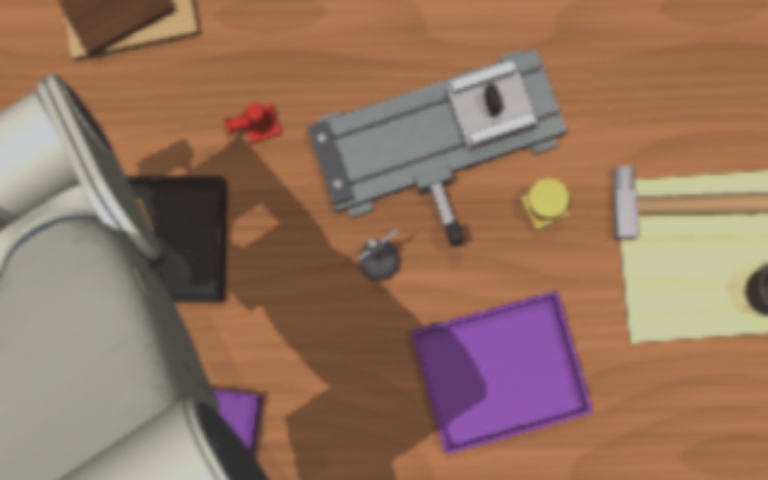

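The picture shows the bed clear, the lock out at (452,235), and the arm over the black tray at (180,240). Lower gently.

```bash
python3 -m inch '[{"tx":0,"ty":0,"tz":2.5,"ax":0,"ay":0,"az":0,"jaw":0.1},{"tx":0,"ty":0,"tz":3,"ax":0,"ay":0,"az":0,"jaw":0.1},{"tx":0,"ty":0,"tz":3,"ax":0,"ay":0,"az":0,"jaw":0.1},{"tx":0,"ty":0,"tz":2,"ax":0,"ay":0,"az":0,"jaw":0.1},{"tx":0,"ty":0,"tz":1,"ax":0,"ay":0,"az":0,"jaw":0.1},{"tx":0,"ty":0,"tz":0.5,"ax":0,"ay":0,"az":0,"jaw":0.1},{"tx":0,"ty":0,"tz":0,"ax":0,"ay":0,"az":0,"jaw":0.1}]'
python3 -m inch '[{"tx":0,"ty":0,"tz":0.3,"ax":0,"ay":0,"az":0,"jaw":0.1},{"tx":0,"ty":0,"tz":0.2,"ax":0,"ay":0,"az":0,"jaw":0.1},{"tx":0,"ty":0,"tz":0,"ax":0,"ay":0,"az":0,"jaw":0.1}]'
```

```text
t: 12.32
ee_pos: [509.5, 339.6, 32.1]
orientation: [-3.059, -0.714, -0.001]
ft_force: [-0.2, -0.4, -4.4]
width: 23.7
t: 12.7
ee_pos: [509.4, 339.8, 27.2]
orientation: [-3.059, -0.714, -0.001]
ft_force: [-0.9, 0.0, -0.7]
width: 23.3
```

Touchdown: the weight has come off the wrist. Release, rise and turn for the carriage.

```bash
python3 -m inch '[{"tx":0,"ty":0,"tz":0,"ax":0,"ay":0,"az":0,"jaw":0.6},{"tx":0,"ty":0,"tz":0,"ax":0,"ay":0,"az":0,"jaw":0.6},{"tx":0,"ty":0,"tz":0,"ax":0,"ay":0,"az":0,"jaw":0.6},{"tx":0,"ty":0,"tz":-3,"ax":0,"ay":0,"az":0,"jaw":0.6},{"tx":0,"ty":0,"tz":-5,"ax":0,"ay":0,"az":0,"jaw":0.6},{"tx":0,"ty":0,"tz":-5,"ax":0,"ay":0,"az":0,"jaw":0.6},{"tx":0,"ty":0,"tz":-4,"ax":0,"ay":0,"az":0,"jaw":0.6}]'
python3 -m inch '[{"tx":0,"ty":0,"tz":0,"ax":0,"ay":0,"az":9.8,"jaw":0.6},{"tx":0,"ty":0,"tz":0,"ax":0,"ay":0,"az":9.8,"jaw":0.6},{"tx":0,"ty":0,"tz":0,"ax":0,"ay":0,"az":9.8,"jaw":0.6},{"tx":0,"ty":0,"tz":0,"ax":0,"ay":0,"az":9.8,"jaw":0.6},{"tx":0,"ty":0,"tz":0,"ax":0,"ay":0,"az":9.8,"jaw":0.6},{"tx":0,"ty":0,"tz":0,"ax":0,"ay":0,"az":9.8,"jaw":0.6},{"tx":0,"ty":0,"tz":0,"ax":0,"ay":0,"az":9.8,"jaw":0.6},{"tx":0,"ty":0,"tz":0,"ax":0,"ay":0,"az":9.8,"jaw":0.6},{"tx":0,"ty":0,"tz":0,"ax":0,"ay":0,"az":9.8,"jaw":0.6},{"tx":0,"ty":0,"tz":0,"ax":0,"ay":0,"az":9.8,"jaw":0.6},{"tx":0,"ty":0,"tz":0,"ax":0,"ay":0,"az":0,"jaw":0.6}]'
python3 -c "
from h import *; rel([655.5,-70.5,140])"
```

```text
t: 13.58
ee_pos: [509.4, 339.7, 198.9]
orientation: [-3.059, -0.714, -0.002]
ft_force: [0.5, -0.3, 0.2]
width: 52.8
t: 14.95
ee_pos: [509.1, 339.5, 196.6]
orientation: [2.547, -1.839, -0.0]
ft_force: [-0.4, 0.4, 0.6]
width: 52.7
tcp [509.1 339.5 196.6] xang -71.65 tilt [-0. -0.] w 52.7 F [-0.4  0.4  0.6] t 14.95
move cm tool xyz [43.52 -0.99  5.67]
```

```bash
python3 -m inch '[{"tx":4,"ty":-0.1,"tz":0,"ax":0,"ay":0,"az":0,"jaw":0.6},{"tx":5,"ty":-0.1,"tz":0,"ax":0,"ay":0,"az":0,"jaw":0.6},{"tx":5,"ty":-0.1,"tz":0,"ax":0,"ay":0,"az":0,"jaw":0.6},{"tx":5,"ty":-0.1,"tz":0,"ax":0,"ay":0,"az":0,"jaw":0.6},{"tx":5,"ty":-0.1,"tz":0,"ax":0,"ay":0,"az":0,"jaw":0.6},{"tx":5,"ty":-0.1,"tz":0,"ax":0,"ay":0,"az":0,"jaw":0.6},{"tx":5,"ty":-0.1,"tz":0,"ax":0,"ay":0,"az":0,"jaw":0.6},{"tx":5,"ty":-0.1,"tz":0,"ax":0,"ay":0,"az":0,"jaw":0.6},{"tx":4.5,"ty":-0.2,"tz":2.5,"ax":0,"ay":0,"az":0,"jaw":0.6},{"tx":0,"ty":0,"tz":2,"ax":0,"ay":0,"az":0,"jaw":0.6},{"tx":0,"ty":0,"tz":0,"ax":0,"ay":0,"az":0,"jaw":0.6},{"tx":0,"ty":0,"tz":0,"ax":0,"ay":0,"az":0,"jaw":0.6}]'
python3 - <<'E'
from h import *
rel([655.5,-70.5,73])
im,d=viewer.get_image("wrist"); W=cloud("wrist",d).reshape(-1,3); save(im,"w4.png")
m=(W[:,2]>89)&(W[:,2]<100)&(abs(W[:,0]-656)<30)&(abs(W[:,1]+70)<30); g=W[m]; print("cgrip",cv2.minAreaRect(g[:,:2].astype(np.float32)) if len(g)>5 else len(g))
im,d=viewer.get_image("top"); W=cloud("top",d)
for m in masks_of("top","casting")[:3]:
    w=W[m["pixels"]]; print("casting",m["score"],np.median(w,0),w.max(0))
E
```

```text
t: 16.45
ee_pos: [654.9, -69.2, 152.1]
orientation: [-2.548, 1.838, 0.0]
ft_force: [0.3, 0.1, -0.1]
width: 52.6
tcp [654.9 -69.2 152.1] xang -71.6 tilt [0. 0.] w 52.6 F [ 0.3  0.1 -0.1] t 16.45
move cm tool xyz [ 0.15 -0.02  7.91]
cgrip ((658.4782104492188, -71.04183959960938), (29.885602951049805, 13.550586700439453), 18.195178985595703)
casting 0.76 [643.73023637 214.85500691  35.8988791 ] [672.37352236 254.09249541  69.91694348]
casting 0.48 [503.08049307 337.12826308  36.14341002] [ 535.75224835  376.34380194 1423.24819183]
```

View pics/w4.png

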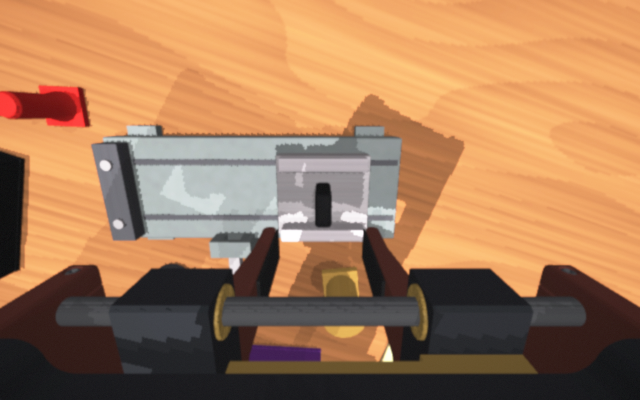

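The carriage grip is at pixel (323,203) between its jaws; the networks put the casting in the tray at about (503,337). Descend, grip and slide.

```bash
python3 -m inch '[{"tx":0.2,"ty":-0.2,"tz":2.5,"ax":0,"ay":0,"az":0,"jaw":0.6},{"tx":0,"ty":0,"tz":2.5,"ax":0,"ay":0,"az":0,"jaw":0.6},{"tx":0,"ty":0,"tz":2.3,"ax":0,"ay":0,"az":0,"jaw":0.6},{"tx":0,"ty":0,"tz":0.5,"ax":0,"ay":0,"az":0,"jaw":0.6},{"tx":0,"ty":0,"tz":0,"ax":0,"ay":0,"az":0,"jaw":0.6}]'
python3 -m inch '[{"tx":0,"ty":0,"tz":0,"ax":0,"ay":0,"az":0,"jaw":0},{"tx":0,"ty":0,"tz":0,"ax":0,"ay":0,"az":0,"jaw":0},{"tx":0,"ty":0,"tz":0,"ax":0,"ay":0,"az":0,"jaw":0},{"tx":0,"ty":0,"tz":0,"ax":0,"ay":0,"az":0,"jaw":0},{"tx":0,"ty":0,"tz":0,"ax":0,"ay":0,"az":0,"jaw":0}]'
```

```text
t: 17.23
ee_pos: [657.9, -71.4, 74.3]
orientation: [-2.546, 1.84, -0.001]
ft_force: [0.9, -0.4, -0.2]
width: 52.6
t: 17.85
ee_pos: [657.5, -71.6, 73.9]
orientation: [-2.546, 1.841, 0.0]
ft_force: [-0.7, 1.7, 1.8]
width: 13.9
```

```bash
python3 -m inch '[{"tx":-1,"ty":0,"tz":0,"ax":0,"ay":0,"az":0,"jaw":0},{"tx":-1.5,"ty":0,"tz":0,"ax":0,"ay":0,"az":0,"jaw":0},{"tx":-1.5,"ty":0,"tz":0,"ax":0,"ay":0,"az":0,"jaw":0},{"tx":-1.5,"ty":0,"tz":0,"ax":0,"ay":0,"az":0,"jaw":0},{"tx":-1.5,"ty":0,"tz":0,"ax":0,"ay":0,"az":0,"jaw":0},{"tx":-1.5,"ty":0,"tz":0,"ax":0,"ay":0,"az":0,"jaw":0},{"tx":-1.5,"ty":0,"tz":0,"ax":0,"ay":0,"az":0,"jaw":0},{"tx":-1.5,"ty":0,"tz":0,"ax":0,"ay":0,"az":0,"jaw":0},{"tx":-1.5,"ty":0,"tz":0,"ax":0,"ay":0,"az":0,"jaw":0},{"tx":-1,"ty":0,"tz":0,"ax":0,"ay":0,"az":0,"jaw":0},{"tx":0,"ty":0,"tz":0,"ax":0,"ay":0,"az":0,"jaw":0}]'
python3 -m inch '[{"tx":-0.4,"ty":0,"tz":0,"ax":0,"ay":0,"az":0,"jaw":0},{"tx":-0.4,"ty":0,"tz":0,"ax":0,"ay":0,"az":0,"jaw":0},{"tx":0,"ty":0,"tz":0,"ax":0,"ay":0,"az":0,"jaw":0}]'
```

```text
t: 19.23
ee_pos: [613.2, 63.0, 73.8]
orientation: [-2.546, 1.84, 0.001]
ft_force: [-0.6, 1.2, 6.2]
width: 14.2
t: 19.6
ee_pos: [611.0, 69.8, 73.8]
orientation: [-2.545, 1.84, 0.0]
ft_force: [0.1, -0.3, 6.5]
width: 14.2
```

```bash
python3 -m inch '[{"tx":-0.3,"ty":0,"tz":0,"ax":0,"ay":0,"az":0,"jaw":0},{"tx":0,"ty":0,"tz":0,"ax":0,"ay":0,"az":0,"jaw":0},{"tx":0,"ty":0,"tz":0,"ax":0,"ay":0,"az":0,"jaw":0}]'
python3 -m inch '[{"tx":-0.2,"ty":0,"tz":0,"ax":0,"ay":0,"az":0,"jaw":0},{"tx":0,"ty":0,"tz":0,"ax":0,"ay":0,"az":0,"jaw":0},{"tx":0,"ty":0,"tz":0,"ax":0,"ay":0,"az":0,"jaw":0}]'
```

```text
t: 19.98
ee_pos: [610.3, 71.7, 73.8]
orientation: [-2.546, 1.841, -0.001]
ft_force: [1.5, -4.6, 4.9]
width: 13.8
t: 20.35
ee_pos: [610.4, 71.8, 73.9]
orientation: [2.545, -1.84, 0.004]
ft_force: [3.1, -13.8, 3.6]
width: 13.8
```

The carriage is against the stop: motion ended and 14 N built up. Release and go back to the lock grip.

```bash
python3 -m inch '[{"tx":0.2,"ty":0,"tz":0,"ax":0,"ay":0,"az":0,"jaw":0.5},{"tx":0,"ty":0,"tz":0,"ax":0,"ay":0,"az":0,"jaw":0.5},{"tx":0,"ty":0,"tz":0,"ax":0,"ay":0,"az":0,"jaw":0.5},{"tx":0,"ty":0,"tz":-4,"ax":0,"ay":0,"az":0,"jaw":0.5},{"tx":0,"ty":0,"tz":-5,"ax":0,"ay":0,"az":0,"jaw":0.5},{"tx":0,"ty":0,"tz":-4,"ax":0,"ay":0,"az":0,"jaw":0.5}]'
python3 -m inch '[{"tx":0,"ty":0,"tz":0,"ax":0,"ay":0,"az":-10,"jaw":0.7},{"tx":0,"ty":0,"tz":0,"ax":0,"ay":0,"az":-10,"jaw":0.7},{"tx":0,"ty":0,"tz":0,"ax":0,"ay":0,"az":-10,"jaw":0.7},{"tx":0,"ty":0,"tz":0,"ax":0,"ay":0,"az":-10,"jaw":0.7},{"tx":0,"ty":0,"tz":0,"ax":0,"ay":0,"az":-10,"jaw":0.7},{"tx":0,"ty":0,"tz":0,"ax":0,"ay":0,"az":-10,"jaw":0.7},{"tx":0,"ty":0,"tz":0,"ax":0,"ay":0,"az":-10,"jaw":0.7},{"tx":0,"ty":0,"tz":0,"ax":0,"ay":0,"az":-10,"jaw":0.7},{"tx":0,"ty":0,"tz":0,"ax":0,"ay":0,"az":-9.9,"jaw":0.7},{"tx":0,"ty":0,"tz":0,"ax":0,"ay":0,"az":0,"jaw":0.7}]'
python3 -c "
from h import *; rel([498.2,-21,200])"
```

```text
t: 21.1
ee_pos: [610.1, 72.2, 205.3]
orientation: [-2.546, 1.84, -0.0]
ft_force: [0.9, 0.3, -0.2]
width: 43.9
t: 22.35
ee_pos: [609.8, 72.1, 203.5]
orientation: [-3.102, -0.494, 0.001]
ft_force: [1.0, 0.7, 0.7]
width: 61.3
tcp [609.8  72.1 203.5] xang 18.1 tilt [-0.001  0.   ] w 61.3 F [1.  0.7 0.7] t 22.35
move cm tool xyz [-13.5    5.38   0.35]
```

```bash
python3 -m inch '[{"tx":-3.4,"ty":1.35,"tz":0,"ax":0,"ay":0,"az":0,"jaw":0.7},{"tx":-3.4,"ty":1.35,"tz":0,"ax":0,"ay":0,"az":0,"jaw":0.7},{"tx":-3.4,"ty":1.35,"tz":0,"ax":0,"ay":0,"az":0,"jaw":0.7},{"tx":-3.3,"ty":1.35,"tz":0,"ax":0,"ay":0,"az":0,"jaw":0.7},{"tx":0,"ty":0,"tz":0,"ax":0,"ay":0,"az":0,"jaw":0.7},{"tx":0,"ty":0,"tz":0,"ax":0,"ay":0,"az":0,"jaw":0.7}]'
python3 - <<'E'
from h import *
rel([498.2,-21,58])
im,d=viewer.get_image("wrist"); W=cloud("wrist",d).reshape(-1,3); save(im,"w5.png")
m=(W[:,2]>78)&(W[:,2]<90)&(abs(W[:,0]-500)<50)&(abs(W[:,1]+18)<40); g=W[m]; print("lgrip",(g.min(0)+g.max(0))/2,len(g))
im,d=viewer.get_image("top"); W=cloud("top",d).reshape(-1,3)
m=(W[:,2]>90)&(W[:,2]<102)&(abs(W[:,0]-608)<30)&(abs(W[:,1]-75)<40); g=W[m]; print("cgrip",(g.min(0)+g.max(0))/2 if len(g) else 0,len(g))
E
```

```text
t: 23.1
ee_pos: [499.6, -21.4, 204.0]
orientation: [3.103, 0.492, 0.002]
ft_force: [0.7, -1.0, 0.2]
width: 61.2
tcp [499.6 -21.4 204. ] xang 18.04 tilt [0.001 0.   ] w 61.2 F [ 0.7 -1.   0.2] t 23.1
move cm tool xyz [-0.13 -0.09 14.6 ]
lgrip [499.78469165 -21.5756184   81.29070241] 326
cgrip [609.70531287  74.12056603  96.69504114] 48
```

View pics/w5.png

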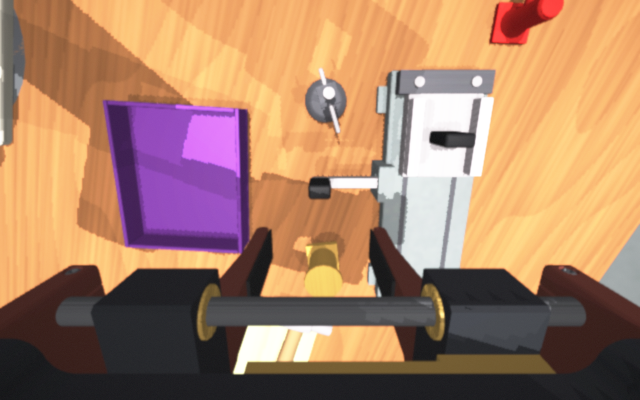

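The carriage sits against the stop (bar at (445,80), plate edge at about row 95). The lock grip is at (319,188), still out. Descend, grip and push home.

```bash
python3 -m inch '[{"tx":0,"ty":0,"tz":3,"ax":0,"ay":0,"az":0,"jaw":0.7},{"tx":0,"ty":0,"tz":3,"ax":0,"ay":0,"az":0,"jaw":0.7},{"tx":0,"ty":0,"tz":3,"ax":0,"ay":0,"az":0,"jaw":0.7},{"tx":0,"ty":0,"tz":3,"ax":0,"ay":0,"az":0,"jaw":0.7},{"tx":0,"ty":0,"tz":2.6,"ax":0,"ay":0,"az":0,"jaw":0.7},{"tx":0,"ty":0,"tz":0,"ax":0,"ay":0,"az":0,"jaw":0.1},{"tx":0,"ty":0,"tz":0,"ax":0,"ay":0,"az":0,"jaw":0.1},{"tx":0,"ty":0,"tz":0,"ax":0,"ay":0,"az":0,"jaw":0.1},{"tx":0,"ty":0,"tz":0,"ax":0,"ay":0,"az":0,"jaw":0.1},{"tx":0,"ty":0,"tz":0,"ax":0,"ay":0,"az":0,"jaw":0.1}]'
python3 -m inch '[{"tx":1,"ty":0,"tz":0,"ax":0,"ay":0,"az":0,"jaw":0.1},{"tx":1,"ty":0,"tz":0,"ax":0,"ay":0,"az":0,"jaw":0.1},{"tx":1,"ty":0,"tz":0,"ax":0,"ay":0,"az":0,"jaw":0.1},{"tx":1,"ty":0,"tz":0,"ax":0,"ay":0,"az":0,"jaw":0.1},{"tx":0.3,"ty":0,"tz":0,"ax":0,"ay":0,"az":0,"jaw":0.1},{"tx":0,"ty":0,"tz":0,"ax":0,"ay":0,"az":0,"jaw":0.1}]'
python3 -m inch '[{"tx":0.2,"ty":0,"tz":0,"ax":0,"ay":0,"az":0,"jaw":0.1},{"tx":0,"ty":0,"tz":0,"ax":0,"ay":0,"az":0,"jaw":0.1},{"tx":0,"ty":0,"tz":0,"ax":0,"ay":0,"az":0,"jaw":0.1}]'
```

```text
t: 24.45
ee_pos: [499.2, -21.8, 58.4]
orientation: [3.102, 0.496, 0.002]
ft_force: [-0.7, 0.2, 5.3]
width: 23.5
t: 25.2
ee_pos: [540.7, -8.1, 58.4]
orientation: [3.102, 0.496, 0.004]
ft_force: [1.4, 2.4, 5.4]
width: 24.0
t: 25.58
ee_pos: [541.3, -7.9, 58.4]
orientation: [3.102, 0.496, 0.0]
ft_force: [-3.0, -2.0, 8.8]
width: 23.8
```

```bash
python3 -m inch '[{"tx":0.2,"ty":0,"tz":0,"ax":0,"ay":0,"az":0,"jaw":0.1},{"tx":0,"ty":0,"tz":0,"ax":0,"ay":0,"az":0,"jaw":0.1},{"tx":0,"ty":0,"tz":0,"ax":0,"ay":0,"az":0,"jaw":0.1}]'
python3 -m inch '[{"tx":-0.3,"ty":0,"tz":0,"ax":0,"ay":0,"az":0,"jaw":0.7},{"tx":0,"ty":0,"tz":0,"ax":0,"ay":0,"az":0,"jaw":0.7},{"tx":0,"ty":0,"tz":0,"ax":0,"ay":0,"az":0,"jaw":0.7},{"tx":0,"ty":0,"tz":-4,"ax":0,"ay":0,"az":0,"jaw":0.7},{"tx":0,"ty":0,"tz":-5,"ax":0,"ay":0,"az":0,"jaw":0.7},{"tx":0,"ty":0,"tz":-5,"ax":0,"ay":0,"az":0,"jaw":0.7},{"tx":0,"ty":0,"tz":0,"ax":0,"ay":0,"az":0,"jaw":0.7}]'
python3 - <<'E'
from h import *
im,d=viewer.get_image("wrist"); W=cloud("wrist",d).reshape(-1,3); save(im,"w6.png")
m=(W[:,2]>78)&(W[:,2]<90)&(abs(W[:,0]-530)<50)&(abs(W[:,1]+12)<40); g=W[m]; print("lgrip",(g.min(0)+g.max(0))/2,len(g))
im,d=viewer.get_image("side"); W=cloud("side",d); save(cv2.resize(im[90:270,220:460],None,fx=3.3,fy=3.3),"s6.png")
for th in ["casting","finished","gauge","hammer","pot"]:
    for m in masks_of("side",th)[:2]: print(th,round(m["score"],2),np.round(np.median(W[m["pixels"]],0)))
im,d=viewer.get_image("top"); W=cloud("top",d).reshape(-1,3)
m=(W[:,2]>90)&(W[:,2]<102)&(abs(W[:,0]-608)<30)&(abs(W[:,1]-75)<40); g=W[m]; print("cgrip",(g.min(0)+g.max(0))/2 if len(g) else 0,len(g))
m=(W[:,2]>50)&(W[:,2]<85)&(abs(W[:,0]-508)<60)&(abs(W[:,1]-345)<70); g=W[m]; print("casting neck",g.mean(0) if len(g) else 0,g[:,2].max(),len(g))
E
```

```text
t: 25.95
ee_pos: [541.3, -7.8, 58.4]
orientation: [3.102, 0.496, -0.006]
ft_force: [-10.2, -5.2, 14.6]
width: 24.2
t: 26.82
ee_pos: [543.3, -8.0, 201.6]
orientation: [3.101, 0.496, 0.012]
ft_force: [-0.2, 0.3, -0.2]
width: 61.5
lgrip [540.40213326  -8.07002762  80.29240425] 317
casting 0.8 [646. 205.  27.]
casting 0.74 [ 534. -323.   30.]
finished 0.83 [ 535. -146.   46.]
finished 0.53 [ 533. -322.   30.]
gauge 0.61 [474.  64.  22.]
gauge 0.34 [465. 327.  14.]
hammer 0.9 [ 533. -324.   30.]
pot 0.96 [ 427. -417.   67.]
pot 0.61 [550.  -9.  45.]
cgrip 0 0
casting neck [507.64478791 341.61293765  64.55962033] 74.24521111840599 76
```

View pics/s6.png

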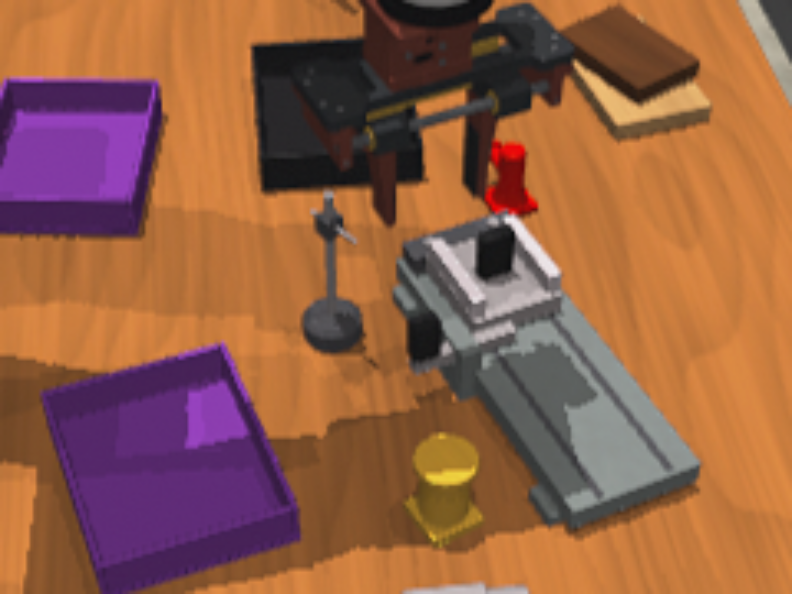

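The side picture shows the carriage at the stop, the bolt closed behind it at (495,335), bystanders unmoved, and the gripper clear. Handing in.

```bash
python3 -c "
from workcell import ctrl; print(ctrl.close_job())"
```

```text
the job is handed in; nothing more can be done
None
```

I drew the lock out to its stop, set the bronze casting down in the black tray, slid the carriage against the end stop and pushed the lock home behind it. I handed the job in at about 27 s of the 72 s allowed; no verdict is reported.

**Last checks:**
- **Lock:** it came out about 40 mm until the force rose, having started about 4 mm out. It went back in about 44 mm until the force rose again. The grip now stands at about (540, -8), its home position. The side picture shows the bolt closed behind the carriage.
- **Carriage:** it moved about 151 mm and stopped with 14 N against it. I measured its grip at the stop before closing the lock.
- **Casting:** it stands in the tray with its neck at about (508, 342), near the tray's middle, which is about (506, 348). Its weight came off the wrist before I opened the fingers.
- **Bystanders:** the finished casting, gauge, hammer and pot are within 2 mm of where they started. The gripper was clear of everything.

**Checks that failed or disagreed:**
- After the lock closed, the top camera could no longer see the carriage grip because the arm was in the way. For the carriage's final place I relied on the side picture and the earlier measurement.
- In the last side picture the network found the red look-alike and the hammer as "casting", not the real one, which the gripper hid. The casting's final place comes from the top depth picture.
- The top depth picture put the casting's highest point at 74 mm, where 69 mm was expected. I took that as depth noise.

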